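Hang the pail candle on the fork stand

TASK

Hang the wide pail candle on the two-pronged stand. First swing its folded wire bail up until it stands upright, while the pail still stands on the table; then lift the pail by the bail and hang it over both hooks, so that it hangs level and free of the table. Do not tip the pail over, and leave the narrow pail candle where it is.

Things in the scene. Friction and masses are not known exactly. Their poses are not given: they have to be found in the camera images.
- bail_grip (a point): Middle of the wooden roll (12 mm thick, 32 mm long) on the wide pail's wire bail. y axis along roll and hinge, z axis from hinge to roll. 5 mm wire; straight top 100 mm long, 80 mm from the hinge; arms 120 mm apart. Starts folded to the pail's -x side (the robot's), 25 to 35 degrees above level, roll just outside and above the rim. Hinge friction (0.01 N m) keeps it where left; it can pass to +x.
- pail: Wide pail candle: loose grey metal pail filled with solid wax, 78 mm high, 110 mm across the rim, 88 mm across the foot, about 0.4 kg. Origin at the centre of its underside, z up. The bail's hinge line runs along its y axis, 70 mm above the origin; with the bail upright the roll is 150 mm above the origin.
- stand: Fixed; two equal 8 mm wire hooks at its y = -32 and +32 mm, fingers fit between. Each runs from a post at x = +85 mm towards -x, dips into a seat (flat from x = -13 to +15 mm), ends upturned at x = -26 mm. Highest point 223 mm, underside of the seats 194 mm; the bail goes on from the tip side. Origin on the table under mid-seat, z up. Bail wire resting in both seats: axis 205 mm up, along y.
- small_pail: Narrow pail candle, a bystander of the same make: 88 mm high, 72 mm across, its smaller bail folded to its -x side (110 mm high in all), loose. Origin at the centre of its underside. Its bail does not reach across both hooks.

How it is judged:
By the outcome, as a careful person would: the job done as asked, in the order asked, and still so for the second after the job is handed in, with the robot touching nothing.
It also fails if it takes over 66 s, if anything falls off the work surface, if the arm or the gripper's body presses on something with over 40 N, if the wrist force passes 120 N, or if a joint passes its speed limit or range.

ROBOT

A 7-joint arm with a two-finger parallel gripper is mounted at the origin on a cart in front of the work surface, level with it; the furniture and walls round the work are solid. World frame = base frame: x ahead of the robot, y to its left, z up, the work surface at z = 0. Lengths are in mm, angles in rad, forces in N, time in s.
With the tool pointing down it reaches from about 400 to 875 mm from the base axis. Payload 4.4 kg.
Tool frame: the origin (TCP) lies at the very end of the fingers, on their centre line; the grasp point (between the pads) lies 19 mm behind it; z points along the fingers, y is the direction in which the jaws open and shut (so a half turn about z gives the same grasp; the last joint's range is limited). The gripper opens to 85 mm and grips with 20 to 120 N. Pads are 22 mm wide; open, the fingers measure 114 mm over their backs; the gripper's body (76 mm by 85 mm) begins 54 mm behind the grasp point. The pads swing forward as they close: fully open they stand 13 mm farther back than shut.
Start: joints at [1.112, 0.628, 0.038, 1.517, -0.027, 0.996, -0.02], TCP at [248.834, -600.5, 199.913] pointing down, gripper open.
Joint ranges: [-3.06, 3.06], [-0.37, 2.12], [-1.25, 1.32], [0.18, 2.47], [-1.1, 4.24], [0.23, 1.98], [-2.94, 2.94]. Speed limits (rad/s): [2.57, 2.57, 3.14, 3.14, 3.14, 3.14, 3.14].

INTERFACE

Orientations are given as [roll, pitch, yaw] about the fixed x, y, z axes, in that order (R = Rz(yaw) Ry(pitch) Rx(roll)).
In Python, from cell import ctrl gives the robot as it stands. The module is installed in compiled form; this text tells all that it offers.
- The arm moves only by the shell command python3 -m jog 'ROWS'. ROWS is text: rows parted by semicolons, each of 7 numbers parted by spaces: the shift along the tool's x, y, z in mm, then the turn, a rotation vector about the tool's x, y, z in degrees, then the opening, from -1 (shut) to 1 (fully open). In form: x y z wx wy wz claw; .... A call has 1 to 8 rows; each row is the pose to reach, as a shift and turn from the pose commanded when the call began, along the tool's axes at that moment; what a row does not reach only later rows make up. A row lasts 1/8 s, in which the tool goes at most 62.5 mm and 10.7 degrees, less where a joint would pass 70% of its speed; a pose out of reach is approached as far as the arm can. A call with a gripper value outside its range is refused whole. The fingers move at their own pace and stop on an object; the grip force is fixed at half the most. Time passes only in rows, so rows that repeat a pose let the fingers close. It gives the time, the measured TCP pose, the force and the opening at its end, in the units of the state.
- ctrl.read_state(): the state, without advancing time (a new reading comes with each control period).
- ctrl.get_image(name): name is "scene" or "side" or "wrist"; returns a dict with "image" (480x640x3 uint8, red, green, blue), "z_map" (480x640 float32, mm along the optical axis (not along the pixel's ray), 0 where there is no reading), "vertical_fov" (degrees; the focal length in pixels is half the picture's height over the tangent of half this angle, whatever the lens; pixels are square), "cx", "cy" (the principal point, pixels), "k1" (the pictures are not rectified: a ray, as slopes to the right and down, at radius r is drawn at 1 + k1 r^2 times it, then the intrinsics apply), "extrinsics" (4x4, takes a point from world to camera coordinates); the wrist camera has in their place "hand_eye" (4x4, takes a point from camera to tool coordinates, whose origin is the TCP and whose axes are the flange's). Camera axes: x right, y down, z forward; pixel columns grow to the right and rows downward; lengths in mm; the calibration is good to about 2 mm. A picture is of the moment at which its call begins: read the wrist's pose just before it.
- ctrl.finish_job(): hands the job in, once; it reports no verdict.
The state is a dict: "clock": time; "qpos": joint angles; "qd": joint speeds; "tau": joint torques, N m; "eef_pos": TCP position; "tool_rot": TCP orientation; "force": force on the tool from outside, world axes, zero at the start; "torque": the same for the moment, N m; "width": finger opening in mm.
Only numpy, scipy, OpenCV 4.12 (cv2) and the standard library are available. Lean on these libraries where they do the work, as an engineer would, in place of code of your own. Each camera call takes 0.05 s, during which the arm holds its last target.

## Working session

There is one attempt and no reset: what is moved stays moved. The work goes in short steps, Python scripts to look and compute and a shell command to move; the robot and the scene stay as the last step left them, time stands still between calls to the robot, and variables do not carry over. Pictures are saved under pics/ and viewed, and the job is handed in when it is done.

```bash
mkdir -p pics; cat > h.py <<'E'
import numpy as np, cv2
from cell import ctrl
from scipy.spatial.transform import Rotation as R
def grab(n,fn=None):
    s=ctrl.read_state(); d=ctrl.get_image(n)
    if fn: cv2.imwrite('pics/'+fn,d['image'][:,:,::-1])
    f=240/np.tan(np.radians(d['vertical_fov']/2))
    K=np.array([[f,0,d['cx']],[0,f,d['cy']],[0,0,1]]); 
    if n=='wrist':
        T=np.eye(4);T[:3,:3]=R.from_euler('xyz',s['tool_rot']).as_matrix();T[:3,3]=s['eef_pos'];c2w=T@np.array(d['hand_eye'])
    else: c2w=np.linalg.inv(np.array(d['extrinsics']))
    d['K']=K;d['D']=np.array([d['k1'],0,0,0,0.]);d['c2w']=c2w
    return d
def cloud(d):
    v,u=np.mgrid[0:480,0:640]
    p=cv2.undistortPoints(np.stack([u,v],-1).reshape(-1,1,2).astype(np.float64),d['K'],d['D']).reshape(480,640,2)
    z=d['z_map'].astype(float)
    P=np.dstack([p*z[...,None],z]); W=P@d['c2w'][:3,:3].T+d['c2w'][:3,3]
    W[z==0]=np.nan
    return W
def proj(d,X):
    M=np.linalg.inv(d['c2w']); 
    return cv2.projectPoints(np.atleast_2d(X).astype(float),cv2.Rodrigues(M[:3,:3])[0],M[:3,3],d['K'],d['D'])[0].reshape(-1,2)
E
python3 - <<'E'
from h import *
s=ctrl.read_state();print({k:np.round(v,3) for k,v in s.items()})
for n in('scene','side','wrist'):
    d=grab(n,n+'0.png');print(n,np.round(d['c2w'],2).tolist(),d['vertical_fov'],d['cx'],d['cy'],d['k1'])
E
```

```text
{'clock': np.float64(0.0), 'qpos': array([ 1.112,  0.629,  0.038,  1.518, -0.027,  0.996, -0.02 ]), 'qd': array([ 0.   , -0.001, -0.001,  0.001, -0.   ,  0.   , -0.001]), 'tau': array([ 2.0000e-03, -5.6341e+01,  1.2270e+00, -1.9344e+01,  1.1000e-02,
        1.0000e-02,  0.0000e+00]), 'eef_pos': array([ 248.584, -599.871,  198.988]), 'tool_rot': array([-3.14 ,  0.   ,  0.393]), 'force': array([ 0.453, -0.211,  0.705]), 'torque': array([ 0.025, -0.032, -0.004]), 'width': np.float64(85.344)}
scene [[-0.67, -0.31, 0.68, -11.9], [-0.75, 0.25, -0.62, 559.95], [0.03, -0.92, -0.4, 494.26], [0.0, 0.0, 0.0, 1.0]] 48.87353783368024 328.591061916851 237.58157023770454 -0.1607014673103971
side [[-0.88, -0.26, 0.39, 205.74], [-0.47, 0.48, -0.74, 734.77], [0.01, -0.84, -0.54, 633.76], [0.0, 0.0, 0.0, 1.0]] 57.82190619796248 317.15510526946326 236.85474609274775 -0.08595240200146316
wrist [[0.38, -0.88, -0.27, 319.24], [-0.92, -0.37, -0.11, -571.66], [-0.0, 0.29, -0.96, 373.0], [0.0, 0.0, 0.0, 1.0]] 58.037881157407696 315.0521108704384 237.82181138546878 -0.097652534485674
```

View pics/scene0.png

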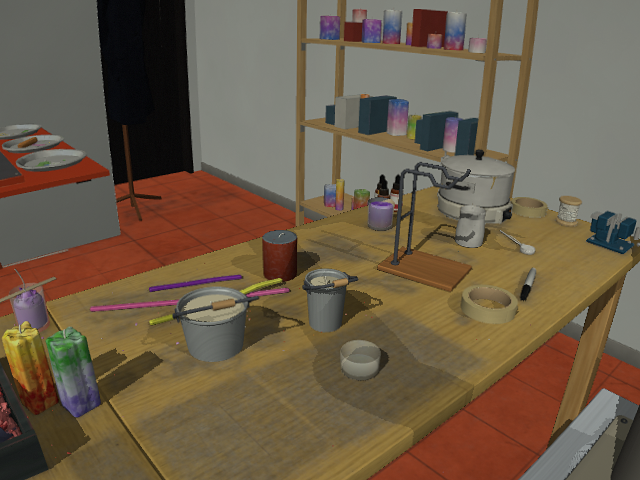

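View pics/side0.png

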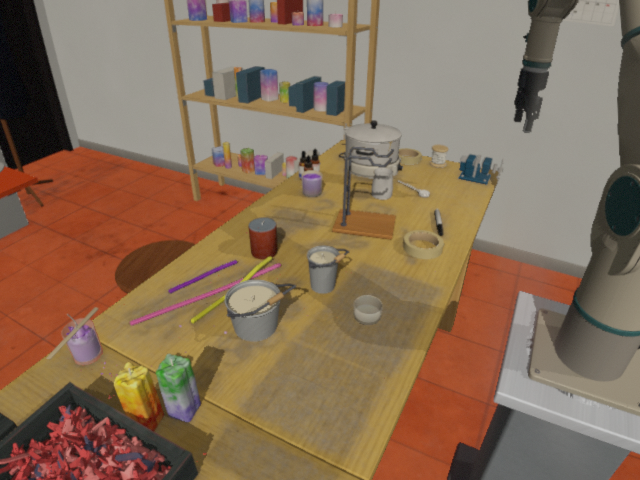

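View pics/wrist0.png

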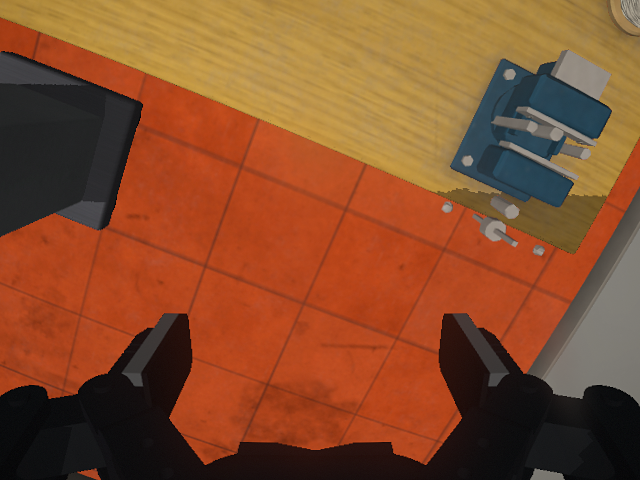

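The wide pail is at about (212,320) in the scene view, its roll at about (220,307). The narrow pail is at (326,300). The stand is at (425,230), with its hooks pointing right towards (450,180).

```bash
python3 - <<'E'
from h import *
from scipy.optimize import least_squares
for n in('scene','side'):
    d=grab(n); W=cloud(d); np.save(n+'.npy',W); cv2.imwrite(f'pics/{n}_crop.png',cv2.resize(d['image'][230:370,140:370,::-1] if n=='scene' else d['image'][230:350,200:400,::-1],None,fx=3.4,fy=3.4,interpolation=cv2.INTER_CUBIC))
    cv2.imwrite(f'pics/{n}_st.png',cv2.resize(d['image'][140:300,360:490,::-1] if n=='scene' else d['image'][130:250,310:430,::-1],None,fx=3.7,fy=3.7,interpolation=cv2.INTER_CUBIC))
    pts=dict(scene=[(212,320),(210,302),(220,307),(326,300),(425,262),(380,268),(408,253),(470,267),(430,287),(396,235)],side=[(255,320),(253,298),(275,302),(323,275),(365,225),(337,213),(334,230),(397,215),(393,236),(347,200)])[n]
    for u,v in pts: print(n,u,v,np.round(W[v,u],0))
    # rim candidates height
    for nm,c,r in(('wide',W[pts[0][1],pts[0][0]],90),('narrow',W[pts[3][1],pts[3][0]],70)):
        m=(np.hypot(W[...,0]-c[0],W[...,1]-c[1])<r)&(W[...,2]>15)
        Q=W[m]; print(nm,m.sum(),Q.min(0).round(),Q.max(0).round())
E
```

```text
scene 212 320 [596. 237.  64.]
scene 210 302 [622. 224.  78.]
scene 220 307 [550. 247. 112.]
scene 326 300 [534.  63.  63.]
scene 425 262 [ 588. -265.   10.]
scene 380 268 [ 634. -176.    6.]
scene 408 253 [ 634. -264.   14.]
scene 470 267 [ 513. -323.    9.]
scene 430 287 [ 522. -200.    1.]
scene 396 235 [ 623. -204.   76.]
wide 4008 [539. 165.  15.] [674. 293. 119.]
narrow 2088 [505.   5.  15.] [593.  90. 107.]
side 255 320 [588. 260.  61.]
side 253 298 [626. 212.  64.]
side 275 302 [551. 243. 109.]
side 323 275 [544.  68.  54.]
side 365 225 [ 569. -233.   14.]
side 337 213 [ 675. -277.    1.]
side 334 230 [ 638. -181.    5.]
side 397 215 [ 516. -353.   -0.]
side 393 236 [ 488. -240.   -2.]
side 347 200 [ 642. -268.   56.]
wide 2324 [540. 170.  15.] [673. 293. 120.]
narrow 1212 [504.   4.  15.] [593.  90. 109.]
```

View pics/scene_crop.png

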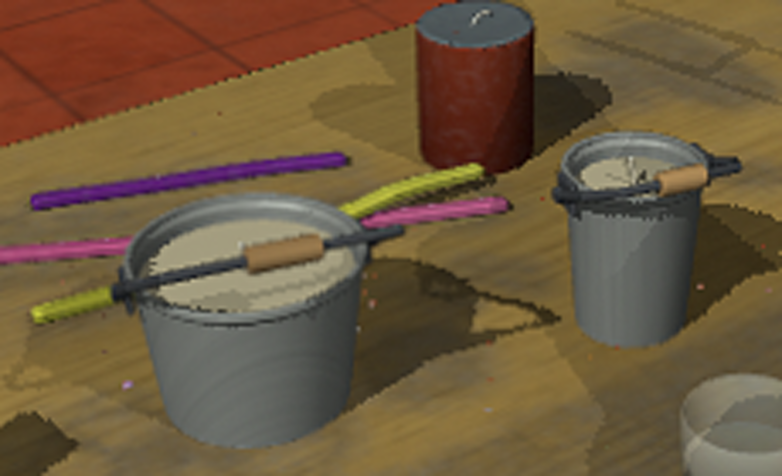

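View pics/scene_st.png

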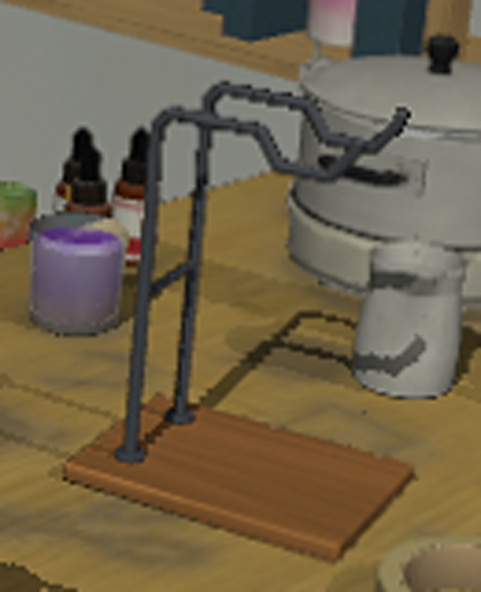

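View pics/side_st.png

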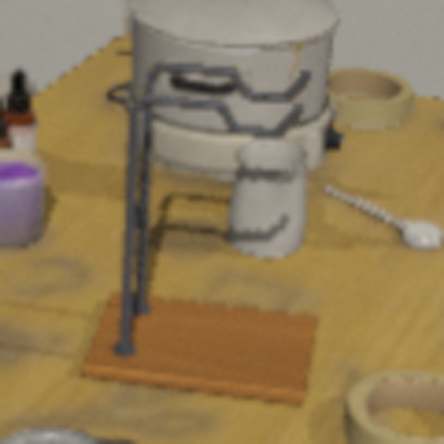

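View pics/side_crop.png

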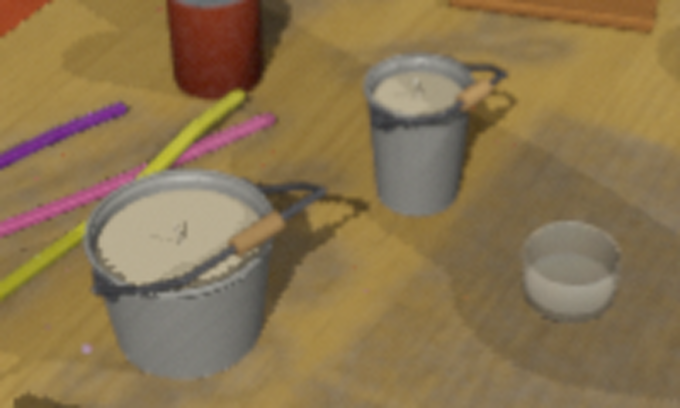

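```bash
cat > fit.py <<'E'
from h import *
from scipy.optimize import least_squares
V={n:grab(n) for n in('scene','side')}
def hook(y,top=True):
    return [(-26,y,213),(-13,y,198),(15,y,198),(35,y,219),(78,y,219),(85,y,210),(85,y,25)]
def dens(P,step=3):
    P=np.array(P,float);o=[]
    for a,b in zip(P[:-1],P[1:]):
        k=max(2,int(np.linalg.norm(b-a)/step));o.append(a+(b-a)*np.linspace(0,1,k)[:,None])
    return np.vstack(o)
H=np.vstack([dens(hook(-32)),dens(hook(32))])
def stand_w(p,X=H):
    c,s=np.cos(p[2]),np.sin(p[2]); return np.c_[p[0]+c*X[:,0]-s*X[:,1],p[1]+s*X[:,0]+c*X[:,1],X[:,2]]
DT={}
for n,(x0,y0,x1,y1) in dict(scene=(370,155,478,275),side=(330,140,412,240)).items():
    im=V[n]['image'].astype(int); m=(im.max(2)<95)&(im.max(2)-im.min(2)<25)
    # blueish-grey metal
    k=np.zeros(m.shape,bool);k[y0:y1,x0:x1]=1; m&=k&(im[...,2]>=im[...,0])
    W=cloud(V[n]); m&=(W[...,2]>12)
    cv2.imwrite(f'pics/m_{n}.png',m.astype(np.uint8)*255)
    DT[n]=cv2.distanceTransform((~m).astype(np.uint8),cv2.DIST_L2,5).astype(np.float32)
def res(p):
    r=[]
    for n in V:
        uv=proj(V[n],stand_w(p)).astype(np.float32)
        r.append(cv2.remap(DT[n],uv[:,:1],uv[:,1:],cv2.INTER_LINEAR,borderValue=30).ravel())
    return np.concatenate(r)
best=None
for yaw in np.linspace(-1.2,1.2,13):
  for cx in(550,580): 
    q=least_squares(res,[cx,-250,yaw],x_scale=[10,10,.1],loss='soft_l1',diff_step=1e-3)
    if best is None or q.cost<best.cost: best=q
p=best.x;print('stand',p.round(3),best.cost,np.abs(best.fun).mean())
for n in V:
    im=V[n]['image'][:,:,::-1].copy()
    for u,v in proj(V[n],stand_w(p)): cv2.circle(im,(int(round(u)),int(round(v))),0,(0,255,0),-1)
    c=im[140:300,360:490] if n=='scene' else im[130:250,310:430]
    cv2.imwrite(f'pics/f_{n}.png',cv2.resize(c,None,fx=3.7,fy=3.7,interpolation=cv2.INTER_NEAREST))
# pail
for nm,c0,r in(('wide',(610,232),55),('narrow',(555,50),36)):
  for n in V:
    W=cloud(V[n]);h=78 if nm=='wide' else 88
    m=(np.abs(W[...,2]-h+3)<5)&(np.abs(np.hypot(W[...,0]-c0[0],W[...,1]-c0[1])-r)<14)
    Q=W[m];f=lambda q:np.hypot(Q[:,0]-q[0],Q[:,1]-q[1])-r
    q=least_squares(f,c0,loss='soft_l1');print(nm,n,m.sum(),q.x.round(1),np.abs(q.fun).mean())
# rolls
L=[]
for n,(x0,y0,x1,y1) in dict(scene=(205,295,245,315),side=(262,288,292,308)).items():
    im=cv2.cvtColor(V[n]['image'],cv2.COLOR_RGB2HSV).astype(int)
    m=(im[...,0]>5)&(im[...,0]<18)&(im[...,1]>85)&(im[...,2]>100);k=np.zeros(m.shape,bool);k[y0:y1,x0:x1]=1;m&=k
    v,u=np.nonzero(m);W=cloud(V[n]);print('roll',n,m.sum(),u.mean().round(1),v.mean().round(1),u.min(),u.max(),v.min(),v.max(),np.nanmedian(W[m],0).round(0)); L.append(np.array([u.mean(),v.mean()]))
f=lambda X:np.concatenate([proj(V[n],X)[0]-l for n,l in zip(V,L)])
q=least_squares(f,[552,245,110],x_scale=10);print('rollw',q.x.round(1),q.fun.round(1))
E
python3 fit.py
```

```text
stand [ 5.46971e+02 -2.56932e+02  2.87000e-01] 417.1507430076599 1.4227078
wide scene 676 [617.3 223.6] 2.160024502525176
wide side 416 [617.2 223.9] 2.0586458143736595
narrow scene 376 [556.5  43.9] 2.521048804540726
narrow side 230 [556.2  42.5] 2.371561152868256
roll scene 77 223.2 303.3 212 234 299 308 [551. 242. 116.]
roll side 59 275.9 297.8 268 290 290 304 [552. 239. 117.]
rollw [550.9 240.9 115.8] [ 0.2 -0.4 -0.2  0.6]
```

View fit.

```bash
python3 - <<'E'
import cv2,numpy as np
a=cv2.imread('pics/f_scene.png');b=cv2.imread('pics/f_side.png');h=max(a.shape[0],b.shape[0])
o=np.zeros((h,a.shape[1]+b.shape[1],3),np.uint8);o[:a.shape[0],:a.shape[1]]=a;o[:b.shape[0],a.shape[1]:]=b;o=cv2.resize(o,(800,int(800*h/o.shape[1])));cv2.imwrite('pics/f.png',o)
E
```

```text
(no output)
```

View pics/f.png

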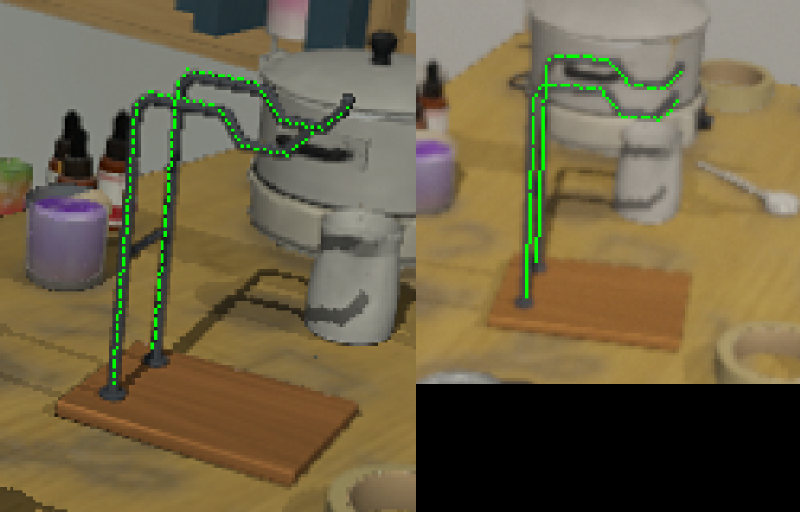

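```bash
cat > go.py <<'E'
import sys
from h import *
# usage: go.py x y z yaw  -> delta in tool frame (tool pointing down)
x,y,z,yaw=map(float,sys.argv[1:5])
s=ctrl.read_state();R0=R.from_euler('xyz',s['tool_rot']);R1=R.from_euler('xyz',[np.pi,0,yaw])
print('now',np.round(s['eef_pos'],1),np.round(s['tool_rot'],3),'t',s['clock'],'F',np.round(s['force'],1),'w',round(s['width'],1))
print('shift',R0.inv().apply(np.array([x,y,z])-s['eef_pos']).round(1),'rot',np.degrees((R0.inv()*R1).as_rotvec()).round(1))
E
python3 go.py 249 -600 340 0.393; python3 go.py 545 243 340 1.32
```

```text
now [ 248.8 -600.4  199.7] [-3.141 -0.     0.393] t 0.35 F [ 0.7 -0.5  1. ] w 85.1
shift [   0.4   -0.3 -140.3] rot [-0. -0. -0.]
now [ 248.8 -600.4  199.7] [-3.141 -0.     0.393] t 0.35 F [ 0.7 -0.5  1. ] w 85.1
shift [ 596.5 -665.8 -140. ] rot [ -0.   -0.  -53.1]
```

```bash
python3 -m jog '0 0 -70 0 0 0 1; 0 0 -140 0 0 0 1; 0 0 -140 0 0 0 1; 298 -333 -140 0 0 -26 1; 298 -333 -140 0 0 -26 1; 298 -333 -140 0 0 -26 1; 298 -333 -140 0 0 -26 1; 298 -333 -140 0 0 -26 1'; python3 go.py 545 243 340 1.32
```

```text
clock: 1.35
eef_pos: [352.3, -303.3, 339.4]
tool_rot: [-3.141, -0.0, 0.846]
force: [1.3, 0.2, 0.1]
width: 85.2
now [ 352.3 -303.3  339.4] [-3.141 -0.     0.846] t 1.35 F [1.3 0.2 0.1] w 85.2
shift [ 5.369e+02 -2.176e+02 -4.000e-01] rot [ -0.   -0.  -27.1]
```

```bash
python3 -m jog '535 -217 0 0 0 -27 1; 535 -217 0 0 0 -27 1; 535 -217 0 0 0 -27 1; 535 -217 0 0 0 -27 1; 535 -217 0 0 0 -27 1; 535 -217 0 0 0 -27 1; 535 -217 0 0 0 -27 1; 535 -217 0 0 0 -27 1'; python3 go.py 545 243 340 1.32
```

```text
clock: 2.35
eef_pos: [518.6, 167.4, 339.2]
tool_rot: [-3.141, 0.001, 1.317]
force: [0.5, -0.8, -0.9]
width: 85.3
now [518.6 167.4 339.2] [-3.141e+00  1.000e-03  1.317e+00] t 2.35 F [ 0.5 -0.8 -0.9] w 85.3
shift [79.8  6.6 -0.9] rot [-0.   0.1 -0.2]
```

```bash
python3 -m jog '80 7 0 0 0 0 1; 80 7 0 0 0 0 1; 80 7 0 0 0 0 1; 80 7 0 0 0 0 1'; python3 - <<'E'
from h import *
d=grab('wrist','w1.png')
W=cloud(d)
print(ctrl.read_state()['eef_pos'],proj(d,[[551,241,115.],[617,224,78],[556,43,88]]).round())
E
```

```text
clock: 2.85
eef_pos: [545.2, 239.2, 339.6]
tool_rot: [3.141, 0.002, 1.315]
force: [-0.1, -0.3, 0.1]
width: 85.2
[545.32883444 239.09855966 339.92654915] [[320. 185.]
 [386. 178.]
 [368. 348.]]
```

View pics/w1.png

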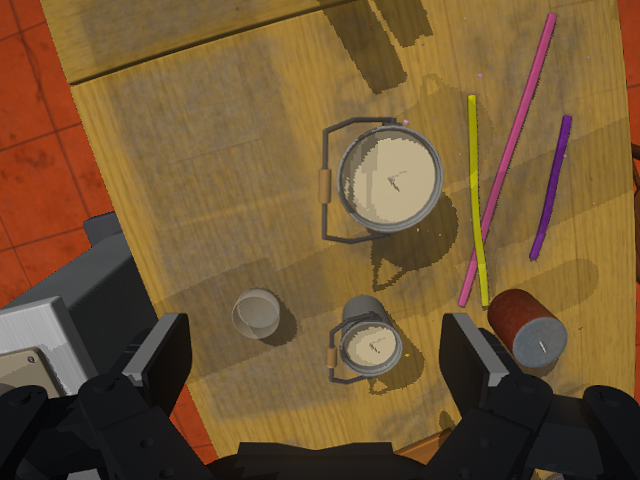

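The wrist view shows the roll at (325,186), the bail's straight top from (325,132) to (324,239), and the rim centred near (391,178).

```bash
python3 - <<'E'
from h import *
d=grab('wrist')
def onz(u,v,z):
    p=cv2.undistortPoints(np.array([[[u,v]]],float),d['K'],d['D'])[0,0]; r=d['c2w'][:3,:3]@[p[0],p[1],1];o=d['c2w'][:3,3];return o+r*(z-o[2])/r[2]
for n,u,v,z in(('roll',325,186,115),('a',325,132,115),('b',324.5,239,115),('h1',395,121,70),('h2',378,237,70)): print(n,onz(u,v,z).round(1))
W=cloud(d)
m=(np.abs(W[...,2]-76)<5)&(np.abs(np.hypot(W[...,0]-617,W[...,1]-224)-55)<14)
from scipy.optimize import least_squares
Q=W[m];q=least_squares(lambda q:np.hypot(Q[:,0]-q[0],Q[:,1]-q[1])-53,[617,224],loss='soft_l1');print(q.x,Q[:,2].mean())
m=(W[...,2]>105)&(np.hypot(W[...,0]-551,W[...,1]-241)<25);Q=W[m];print(m.sum(),np.median(Q,0),np.percentile(Q[:,2],[10,50,90]))
m=(W[...,2]>100)&(np.hypot(W[...,0]-551,W[...,1]-241)<58);Q=W[m];c=Q[:,:2].mean(0);e=np.linalg.svd(Q[:,:2]-c)[2][0];print(c,e,np.arctan2(e[1],e[0]))
E
```

```text
roll [555.9 238.8 115. ]
a [568.2 286.6 115. ]
b [542.6 188.8 115. ]
h1 [639.  276.8  70. ]
h2 [596.3 162.5  70. ]
[620.0479563  222.30010027] 75.84280726160132
8372 [553.07778013 249.56993637 450.83808949] [444.71497194 450.83808949 455.75552245]Traceback (most recent call last):
  File "<stdin>", line 11, in <module>
    u, s, vh = gufunc(a, signature=signature)
               ~~~~~~^^^^^^^^^^^^^^^^^^^^^^^^
numpy._core._exceptions._ArrayMemoryError: Unable to allocate 11.5 GiB for an array with shape (39280, 39280) and data type float64
```

```bash
python3 go.py 553.5 240 180 1.315; python3 go.py 553.5 240 102 1.315
```

```text
now [545.4 239.3 340.1] [3.141e+00 1.000e-03 1.315e+00] t 2.95 F [ 0.6  0.1 -0.6] w 85.4
shift [  3.    7.5 160.1] rot [ 0.   0.1 -0. ]
now [545.4 239.3 340.1] [3.141e+00 1.000e-03 1.315e+00] t 2.95 F [ 0.6  0.1 -0.6] w 85.4
shift [  3.1   7.5 238.1] rot [ 0.   0.1 -0. ]
```

```bash
python3 -m jog '3 8 60 0 0 0 -0.15; 3 8 120 0 0 0 -0.15; 3 8 160 0 0 0 -0.15; 3 8 160 0 0 0 -0.15; 3 8 160 0 0 0 -0.15'; python3 - <<'E'
from h import *
d=grab('wrist','w2.png');d=grab('scene','s2.png')
E
```

```text
clock: 3.58
eef_pos: [555.1, 242.6, 182.0]
tool_rot: [3.139, -0.002, 1.317]
force: [0.0, -0.1, 0.2]
width: 35.9
```

View pics/w2.png

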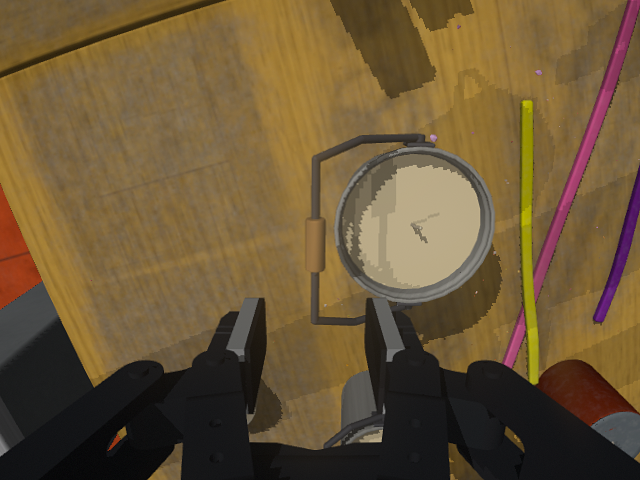

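View pics/s2.png

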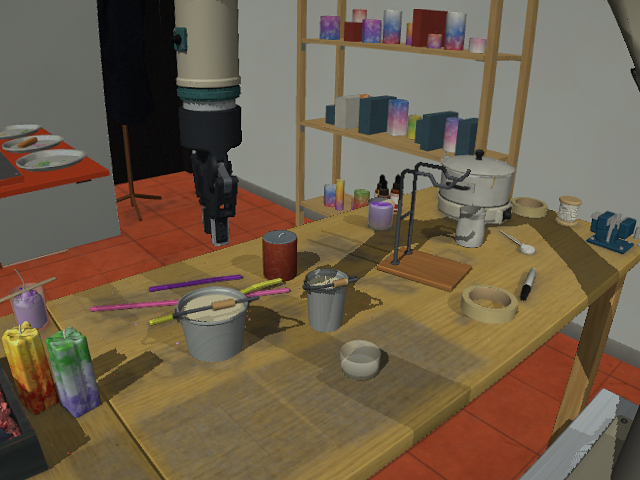

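```bash
python3 - <<'E'
from h import *
d=grab('wrist')
def onz(u,v,z):
    p=cv2.undistortPoints(np.array([[[u,v]]],float),d['K'],d['D'])[0,0]; r=d['c2w'][:3,:3]@[p[0],p[1],1];o=d['c2w'][:3,3];return o+r*(z-o[2])/r[2]
for u,v,z in((315,244,114),(315,158,114),(315,320,114),(415,225,78)): print(onz(u,v,z).round(1))
E
python3 go.py 554 239 102 1.315
```

```text
[555.7 239.8 114. ]
[568.3 288.5 114. ]
[543.1 191.6 114. ]
[621.2 224.6  78. ]
now [555.1 243.1 182.3] [ 3.138e+00 -3.000e-03  1.317e+00] t 3.725 F [-0.1  0.1  0.3] w 36.3
shift [-4.5 -0.3 80.3] rot [ 0.2 -0.1  0.1]
```

```bash
python3 -m jog '-4 0 30 0 0 0 -0.15; -4 0 55 0 0 0 -0.15; -4 0 80 0 0 0 -0.15; -4 0 80 0 0 0 -0.15; -4 0 80 0 0 0 -0.15'; python3 - <<'E'
from h import *
d=grab('wrist','w3.png');d=grab('scene','s3.png')
cv2.imwrite('pics/s3c.png',cv2.resize(d['image'][180:380,120:320,::-1],None,fx=2.8,fy=2.8))
E
```

```text
clock: 4.35
eef_pos: [553.8, 239.4, 101.5]
tool_rot: [3.14, -0.002, 1.318]
force: [0.5, 0.1, 0.1]
width: 36.3
```

View pics/w3.png

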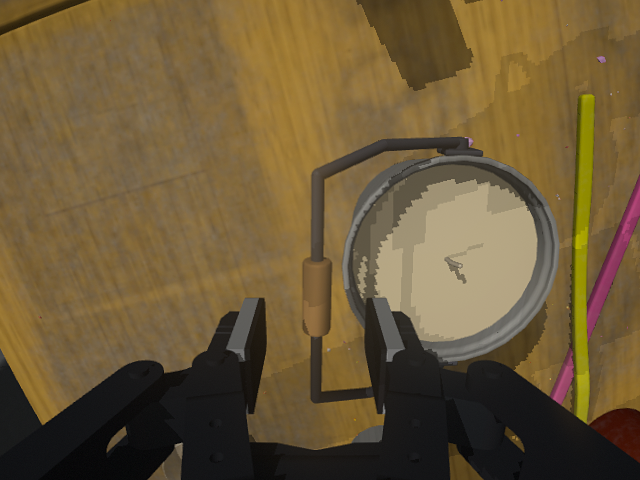

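View pics/s3c.png

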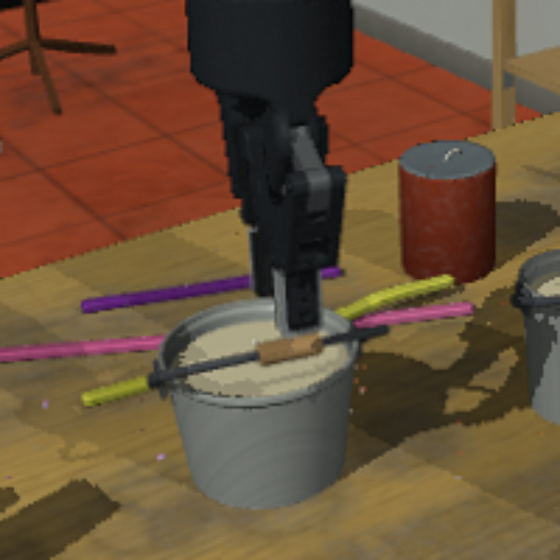

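```bash
python3 - <<'E'
from h import *
s=ctrl.read_state();Rt=R.from_euler('xyz',s['tool_rot'])
d=grab('scene');f=lambda uv:((uv-[120,180])*2.8).round()
for p in([0,0,0],[0,-18,0],[0,18,0],[0,-18,-13],[0,-32,-13]): print(p,f(proj(d,Rt.apply(p)+s['eef_pos'])[0]))
print('roll',f(proj(d,[555,239.8,114])[0]))
w=grab('wrist')
for X in([0,0,0],[0,18,0],[0,-18,-10],[0,18,-19]): print(X,proj(w,Rt.apply(X)+s['eef_pos'])[0].round())
for z in (108,112,114,118):
  p=proj(w,[[555,239.8,z]])[0];print(z,p)
E
```

```text
[0, 0, 0] [291. 365.]
[0, -18, 0] [302. 383.]
[0, 18, 0] [281. 348.]
[0, -18, -13] [300. 360.]
[0, -32, -13] [309. 374.]
roll [287. 343.]
[0, 0, 0] [313. 285.]
[0, 18, 0] [354. 285.]
[0, -18, -10] [269. 295.]
[0, 18, -19] [358. 304.]
108 [315.32726778 289.4128608 ]
112 [315.34927017 293.35408871]
114 [315.36062405 295.38786315]
118 [315.38407489 299.58848492]
```

```bash
python3 - <<'E'
from h import *
d=grab('scene');a=cv2.resize(d['image'][250:330,170:270,::-1],None,fx=5,fy=5,interpolation=cv2.INTER_CUBIC)
b=cv2.resize(grab('side')['image'][220:340,220:320,::-1],None,fx=3.33,fy=3.33,interpolation=cv2.INTER_CUBIC)[:400,:300]
cv2.imwrite('pics/z3.png',np.hstack([a,b]))
E
```

```text
(no output)
```

View pics/z3.png

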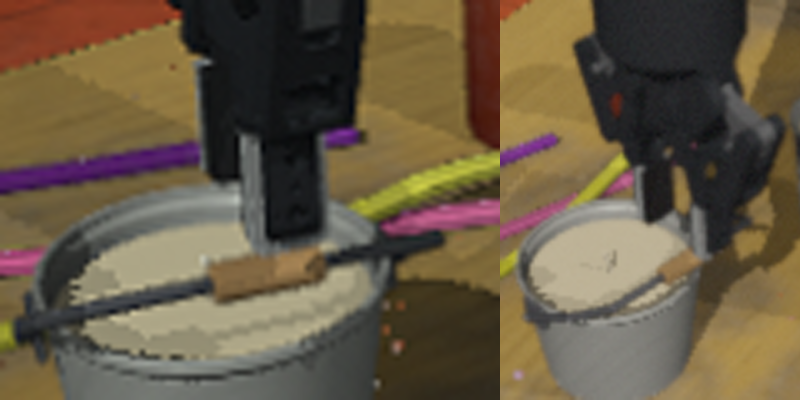

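```bash
python3 - <<'E'
from h import *
s=ctrl.read_state();Rt=R.from_euler('xyz',s['tool_rot'])
d=grab('side')
for b in(0,13,28): print(b,proj(d,Rt.apply([0,-25,-b])+s['eef_pos'])[0].round(1))
W=cloud(d);print('side tip',[W[v,u].round() for u,v in((283,292),(283,288),(282,284),(266,280),(265,284))])
W=cloud(grab('scene'));print('scene tip',[W[v,u].round() for u,v in((227,297),(228,292),(228,285),(226,290))])
W=cloud(grab('wrist'));print('wrist',[W[v,u].round() for u,v in((250,310),(255,302),(240,340),(262,350),(380,310))])
E
```

```text
0 [285.2 310.1]
13 [284.9 304.6]
28 [284.6 298.2]
side tip [array([527., 252., 149.]), array([527., 251., 157.]), array([529., 252., 165.]), array([572., 237., 148.]), array([573., 240., 140.])]
scene tip [array([525., 250., 140.]), array([531., 244., 143.]), array([521., 249., 160.]), array([523., 252., 152.])]
wrist [array([536., 254., 146.]), array([537., 254., 141.]), array([536., 254., 165.]), array([535., 239., 145.]), array([577., 244., 147.])]
```

```bash
python3 -m jog '0 0 -40 0 0 0 -0.15; 0 0 -40 0 0 0 -1; 0 0 -40 0 0 0 -1; 0 0 -40 0 0 0 -1; 0 0 -40 0 0 0 -1; 0 0 -40 0 0 0 -1'; python3 - <<'E'
from h import *
s=ctrl.read_state();Rt=R.from_euler('xyz',s['tool_rot'])
ims=[]
for n in('scene','side','wrist'):
    d=grab(n);W=cloud(d)
    T=Rt.inv().apply((W-s['eef_pos']).reshape(-1,3)).reshape(480,640,3)
    m=(np.abs(T[...,0])<14)&(np.abs(T[...,1])<30)&(T[...,2]>-80)&(T[...,2]<15)
    print(n,m.sum(),np.percentile(T[m],[1,5,50,95,99],axis=0).round(1).tolist())
    u,v=proj(d,s['eef_pos'])[0];print(u,v)
    im=d['image'][:,:,::-1].copy();cv2.circle(im,(int(u),int(v)),2,(0,255,0),-1)
    ims.append(cv2.resize(im[max(0,int(v)-90):int(v)+60,int(u)-65:int(u)+65][:140],None,fx=2,fy=2,interpolation=cv2.INTER_CUBIC))
h=min(i.shape[0] for i in ims);cv2.imwrite('pics/z4.png',np.hstack([i[:h] for i in ims]))
E
```

```text
clock: 5.55
eef_pos: [552.5, 238.6, 139.5]
tool_rot: [-3.141, 0.0, 1.318]
force: [-0.1, 0.0, 1.4]
width: -0.2
scene 509 [[-10.3, -27.4, -79.0], [-9.1, -15.6, -76.5], [5.5, -10.1, -53.1], [12.5, 4.5, -32.8], [13.2, 14.0, -30.5]]
223.3029490696527 287.07853986439017
side 317 [[-9.6, -28.8, -79.4], [-5.9, -14.1, -78.6], [7.6, -6.2, -56.4], [11.5, 12.3, -37.2], [12.5, 23.7, -32.0]]
275.076279244801 287.29944457802776
wrist 7524 [[-9.2, -24.5, -79.9], [-4.1, -15.8, -79.4], [10.8, 1.2, -68.5], [12.8, 17.3, -40.6], [13.8, 24.8, -36.8]]
312.3487570391259 285.15407875993463
```

View pics/z4.png

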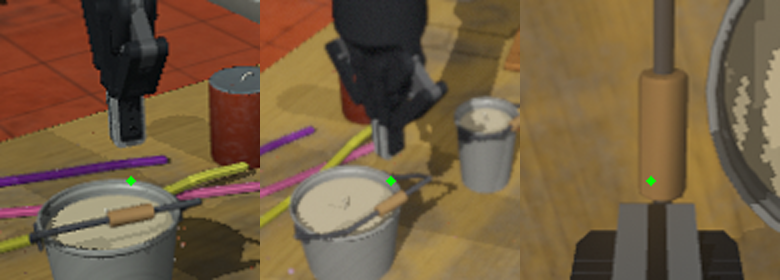

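The shut fingertips appear about 29 mm short of the reported TCP, and all three cameras agree on this. I'll work from the fingertips as seen.

```bash
python3 -m jog '0 0 0 0 0 0 -0.15; 0 0 0 0 0 0 -0.15; 0 0 0 0 0 0 -0.15; 1 2 25 0 0 0 -0.15; 1 2 45 0 0 0 -0.15; 1 2 55 0 0 0 -0.15; 1 2 55 0 0 0 -0.15'; cat > look.py <<'E'
import sys
from h import *
s=ctrl.read_state();Rt=R.from_euler('xyz',s['tool_rot']);ims=[]
for n in('scene','side','wrist'):
    d=grab(n);p=Rt.apply([0,0,-40])+s['eef_pos'];u,v=proj(d,p)[0]
    if n=='wrist': u,v=320,300
    w=dict(scene=(65,75),side=(50,58),wrist=(175,200))[n]
    u,v=int(np.clip(u,w[0],640-w[0])),int(np.clip(v,w[1],480-w[1]))
    ims.append(cv2.resize(d['image'][v-w[1]:v+w[1],u-w[0]:u+w[0],::-1],(266,307),interpolation=cv2.INTER_CUBIC))
cv2.imwrite('pics/'+sys.argv[1],np.hstack(ims));print(s['clock'],np.round(s['eef_pos'],1),np.round(s['force'],1),s['width'])
E
python3 look.py l1.png
```

```text
clock: 6.58
eef_pos: [554.6, 239.1, 84.5]
tool_rot: [-3.141, 0.001, 1.318]
force: [0.5, 0.2, 0.2]
width: 36.2
6.575 [554.6 239.1  84.5] [0.5 0.2 0.2] 36.237974220776444
```

View pics/l1.png

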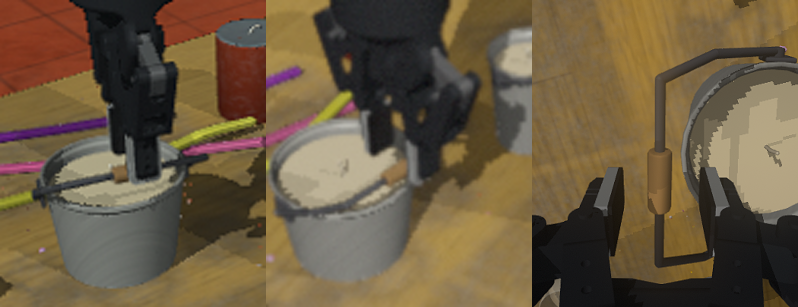

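```bash
python3 -m jog '0 0 8 0 0 0 -0.15; 0 0 15 0 0 0 -0.3; 0 0 15 0 0 0 -0.5; 0 0 15 0 0 0 -0.5; 0 0 15 0 0 0 -0.5'; python3 look.py l2.png
```

```text
clock: 7.35
eef_pos: [555.1, 239.3, 70.1]
tool_rot: [3.141, -0.0, 1.318]
force: [0.3, 0.2, 0.4]
width: 21.2
7.35 [555.1 239.3  70.1] [0.3 0.2 0.4] 21.185246199069336
```

View pics/l2.png

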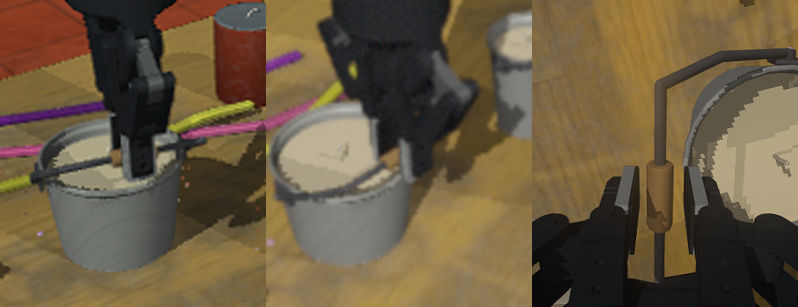

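```bash
python3 -m jog '0 3 -2 0 0 0 -0.5; 0 7 -7 0 0 0 -0.5; 0 11 -12 0 0 0 -0.5; 0 15 -16 0 0 0 -0.5; 0 20 -20 0 0 0 -0.5; 0 24 -23 0 0 0 -0.5; 0 24 -23 0 0 0 -0.5'; python3 look.py l3.png
```

```text
clock: 8.38
eef_pos: [579.4, 232.7, 93.2]
tool_rot: [3.14, -0.001, 1.317]
force: [0.7, -0.1, 0.2]
width: 21.1
8.375 [579.4 232.7  93.2] [ 0.7 -0.1  0.2] 21.148156450106754
```

View pics/l3.png

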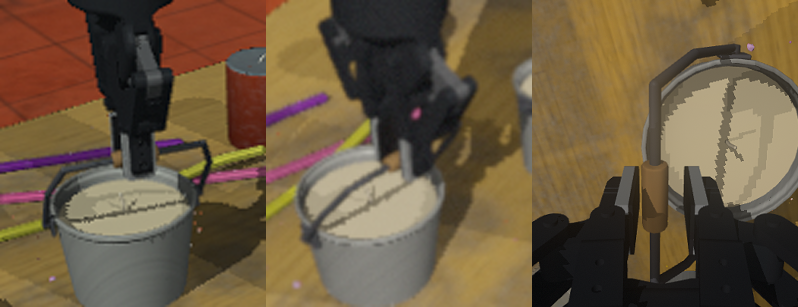

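```bash
python3 -m jog '0 5 -3 0 0 0 -0.5; 0 10 -5 0 0 0 -0.5; 0 16 -7 0 0 0 -0.5; 0 22 -9 0 0 0 -0.5; 0 29 -11 0 0 0 -0.5; 0 36 -12 0 0 0 -0.5; 0 42 -12 0 0 0 -0.5; 0 42 -12 0 0 0 -0.5'; python3 look.py l4.png; python3 - <<'E'
from h import *
for n in('scene','side'):
    d=grab(n);W=cloud(d)
    m=(np.abs(W[...,2]-75)<5)&(np.abs(np.hypot(W[...,0]-618,W[...,1]-224)-55)<14)
    from scipy.optimize import least_squares
    Q=W[m];q=least_squares(lambda q:np.hypot(Q[:,0]-q[0],Q[:,1]-q[1])-55,[617,224],loss='soft_l1');print(n,q.x)
E
```

```text
clock: 9.52
eef_pos: [619.3, 222.2, 104.7]
tool_rot: [3.141, 0.0, 1.317]
force: [0.6, 0.6, -0.4]
width: 21.3
9.525 [619.3 222.2 104.7] [ 0.6  0.6 -0.4] 21.325102700018615
scene [617.50895117 223.27054313]
side [618.93282438 222.94795311]
```

View pics/l4.png

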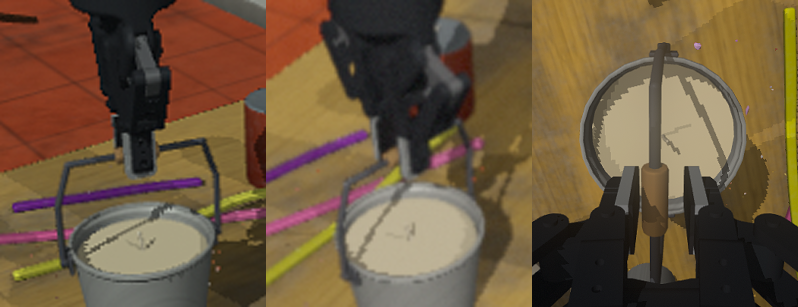

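```bash
python3 -m jog '0 0 5 0 0 0 -0.5; 0 0 5 0 0 0 -0.6; 0 0 5 0 0 0 -0.7; 0 0 5 0 0 0 -0.8; 0 0 5 0 0 0 -1; 0 0 5 0 0 0 -1; 0 0 5 0 0 0 -1'; python3 look.py l5.png
```

```text
clock: 10.65
eef_pos: [618.8, 222.6, 100.0]
tool_rot: [3.142, -0.0, 1.318]
force: [-0.7, 0.6, 0.4]
width: 9.9
10.65 [618.8 222.6 100. ] [-0.7  0.6  0.4] 9.879243665764442
```

View pics/l5.png

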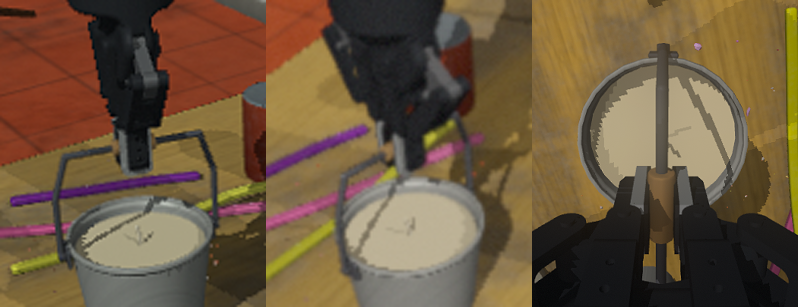

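```bash
python3 -m jog '0 0 0 0 0 0 -1; 0 0 0 0 0 0 -1; 0 0 -5 0 0 0 -1; 0 0 -10 0 0 0 -1; 0 0 -15 0 0 0 -1; 0 0 -20 0 0 0 -1; 0 0 -25 0 0 0 -1; 0 0 -25 0 0 0 -1'; python3 look.py l6.png
```

```text
clock: 11.8
eef_pos: [619.2, 222.8, 125.5]
tool_rot: [3.141, -0.001, 1.318]
force: [0.3, -1.0, -3.7]
width: 9.6
11.8 [619.2 222.8 125.5] [ 0.3 -1.  -3.7] 9.649111784358531
```

View pics/l6.png

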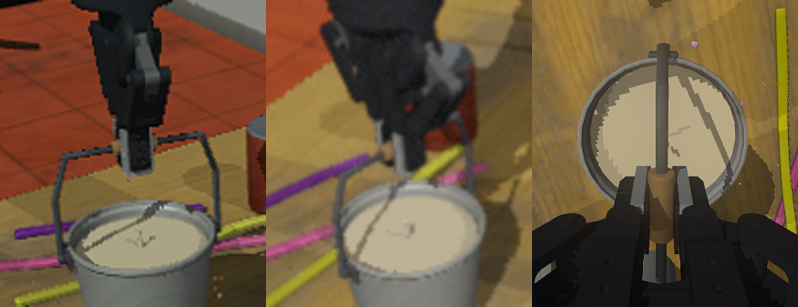

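```bash
python3 -m jog '0 0 -10 0 0 0 -1; 0 0 -25 0 0 0 -1; 0 0 -45 0 0 0 -1; 0 0 -65 0 0 0 -1; 0 0 -85 0 0 0 -1; 0 0 -105 0 0 0 -1; 0 0 -115 0 0 0 -1; 0 0 -120 0 0 0 -1'; python3 go.py 430 -100 245 1.59
```

```text
clock: 12.95
eef_pos: [618.9, 222.8, 245.9]
tool_rot: [3.141, -0.001, 1.318]
force: [0.3, 0.0, -3.9]
width: 9.9
now [618.9 222.8 245.9] [ 3.141e+00 -1.000e-03  1.318e+00] t 12.95 F [ 0.3  0.  -3.9] w 9.9
shift [-359.8 -102.2    0.6] rot [  0.1  -0.  -15.6]
```

```bash
python3 -m jog '-9 -3 0 0 0 0 -1; -27 -8 0 0 0 -1 -1; -50 -14 0 0 0 -2 -1; -75 -21 0 0 0 -3 -1; -100 -28 0 0 0 -4 -1; -125 -35 0 0 0 -5 -1; -150 -43 0 0 0 -6 -1; -175 -50 0 0 0 -7 -1'; python3 go.py 430 -100 245 1.59
```

```text
clock: 13.95
eef_pos: [525.1, 64.2, 244.2]
tool_rot: [-3.14, 0.001, 1.44]
force: [-0.3, 0.1, -3.3]
width: 10.2
now [525.1  64.2 244.2] [-3.14e+00  1.00e-03  1.44e+00] t 13.95 F [-0.3  0.1 -3.3] w 10.2
shift [-175.2  -72.9   -0.5] rot [-0.1  0.1 -8.6]
```

```bash
python3 -m jog '-25 -10 0 0 0 -1 -1; -50 -21 0 0 0 -2 -1; -75 -31 0 0 0 -4 -1; -100 -42 0 0 0 -5 -1; -123 -51 0 0 0 -6 -1; -145 -60 0 0 0 -7 -1; -162 -67 0 0 0 -8 -1; -175 -73 0 0 0 -9 -1'; python3 go.py 405 -299 245 1.858;  python3 look.py l7.png
```

```text
clock: 14.95
eef_pos: [429.7, -99.5, 244.4]
tool_rot: [-3.14, 0.0, 1.596]
force: [0.3, -0.4, -3.5]
width: 9.8
now [429.7 -99.5 244.4] [-3.14   0.     1.596] t 14.95 F [ 0.3 -0.4 -3.5] w 9.8
shift [-198.8  -29.8   -0.4] rot [ -0.1   0.  -15. ]
14.95 [429.7 -99.5 244.4] [ 0.3 -0.4 -3.5] 9.8149577301075
```

View pics/l7.png

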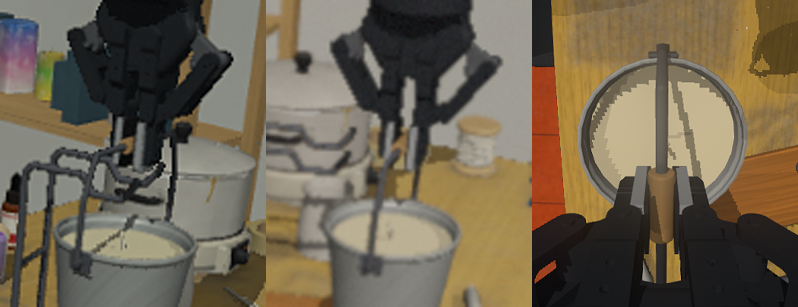

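Held level and clear. On to the pre-pose on the tip side.

```bash
python3 -m jog '-12 -2 0 0 0 -1 -1; -35 -5 0 0 0 -3 -1; -65 -10 0 0 0 -5 -1; -95 -14 0 0 0 -7 -1; -125 -19 0 0 0 -9 -1; -155 -23 0 0 0 -12 -1; -180 -27 0 0 0 -14 -1; -198 -30 0 0 0 -15 -1'; python3 - <<'E'
from h import *
s=ctrl.read_state();print(s['eef_pos'],s['tool_rot'])
grab('wrist','w8.png');grab('scene','s8.png');grab('side','d8.png')
E
```

```text
clock: 16.1
eef_pos: [406.8, -297.6, 244.6]
tool_rot: [3.141, -0.0, 1.859]
force: [0.0, -0.2, -3.8]
width: 10.2
[ 406.81109875 -297.55425413  244.60782649] [ 3.14128047e+00 -3.39429165e-04  1.85891450e+00]
```

View pics/w8.png

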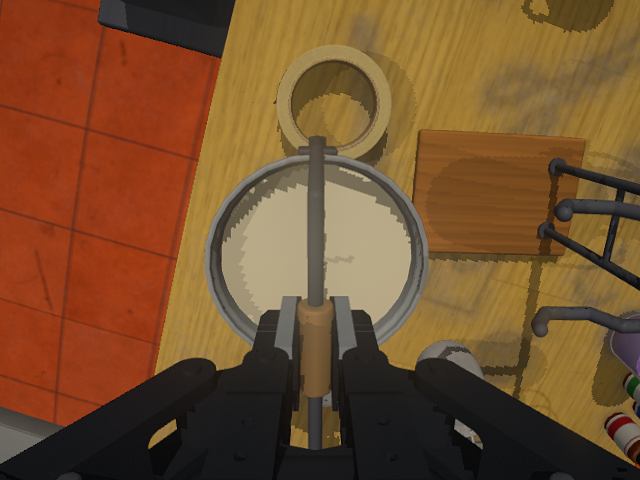

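View pics/s8.png

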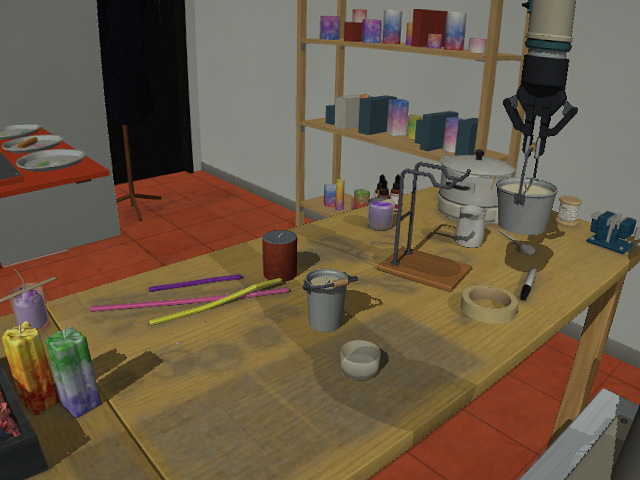

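View pics/d8.png

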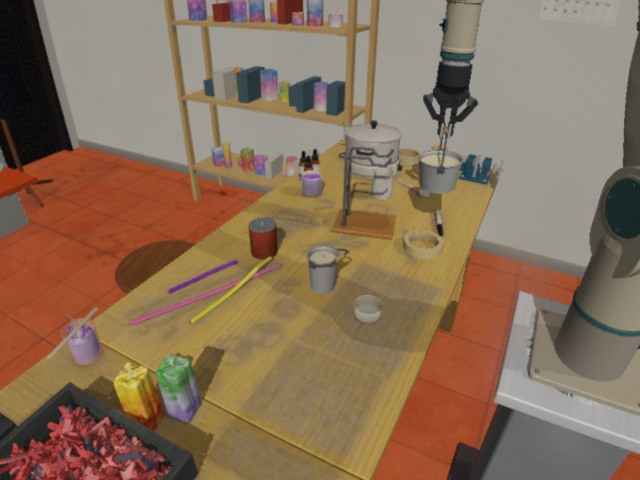

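```bash
python3 - <<'E'
from h import *
d=grab('wrist')
def st(X,p=(547,-257,.287)):
    X=np.atleast_2d(np.array(X,float));c,s=np.cos(p[2]),np.sin(p[2]);return np.c_[p[0]+c*X[:,0]-s*X[:,1],p[1]+s*X[:,0]+c*X[:,1],X[:,2]]
P=[(-26,32,218),(-26,-32,218),(-13,32,198),(-13,-32,198),(15,32,198),(85,32,16),(85,-32,16)]
print(np.c_[P,proj(d,st(P)).round(0)])
im=d['image'][:,:,::-1].copy()
for y in(32,-32):
    q=proj(d,st([(-26,y,218),(-13,y,198),(15,y,198),(35,y,219),(78,y,219),(85,y,16)])).astype(int)
    cv2.polylines(im,[q.reshape(-1,1,2)],False,(0,255,0),1)
cv2.imwrite('pics/w8f.png',cv2.resize(im[100:400,360:640],None,fx=2,fy=2))
W=cloud(d)
for u,v in((565,212),(541,322)): print(W[v-4:v+5,u-4:u+5].reshape(-1,3)[:,2].max(), np.nanmedian(W[v-3:v+4,u-3:u+4].reshape(-1,3),0).round(1))
# roll in wrist: bail axis
E
```

```text
[[-26.  32. 218. 558. 203.]
 [-26. -32. 218. 538. 321.]
 [-13.  32. 198. 561. 195.]
 [-13. -32. 198. 543. 304.]
 [ 15.  32. 198. 609. 196.]
 [ 85.  32.  16. 556. 158.]
 [ 85. -32.  16. 547. 222.]]
nan [ 516.  -236.5  221.4]
nan [ 534.2 -295.9  216. ]
```

View pics/w8f.png

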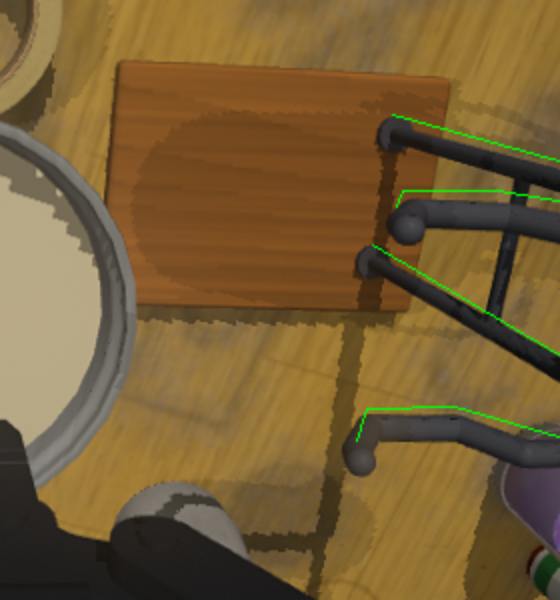

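```bash
python3 - <<'E'
from h import *
from scipy.optimize import least_squares
d=grab('wrist')
def st(X,p):
    X=np.atleast_2d(np.array(X,float));c,s=np.cos(p[2]),np.sin(p[2]);return np.c_[p[0]+c*X[:,0]-s*X[:,1],p[1]+s*X[:,0]+c*X[:,1],X[:,2]]
# seat start (-13,198) observed (crop/2 + offset)
P=[(-26,32,218),(-26,-32,218),(85,32,18),(85,-32,18)]
O=np.array([(564,211),(540,328),(555,167),(543.5,231)])
for idx in ([0,1,2,3],[0,1],[2,3]):
    f=lambda p:(proj(d,st([P[i] for i in idx],p))-O[idx]).ravel()
    q=least_squares(f,[547,-257,.287],x_scale=[10,10,.1]);print(idx,q.x.round(3),q.fun.round(1))
W=cloud(d)
M=(W[...,2]>195)&(W[...,2]<235)&(np.hypot(W[...,0]-540,W[...,1]+255)<80)
v,u=np.nonzero(M);print(M.sum())
Q=W[M]
for sgn in(1,-1):
    k=st([[0,sgn*32,0]],(547,-259,.26))[0]
    e=np.array([np.cos(.26),np.sin(.26)]);n=np.array([-e[1],e[0]])
    L=(Q[:,:2]-k[:2]);a=L@e;b=L@n;s=(np.abs(b)<20)
    print(sgn,s.sum(),np.percentile(a[s],[1,50,99]).round(1),np.polyfit(a[s],b[s],1).round(3))
E
```

```text
[0, 1, 2, 3] [ 5.50232e+02 -2.60033e+02  2.47000e-01] [-1.5  0.1 -2.3 -0.7  3.8  0.3  3.3  0.5]
[0, 1] [ 5.51251e+02 -2.59642e+02  2.56000e-01] [-0.   0.4  0.  -0.5]
[2, 3] [ 5.46669e+02 -2.61315e+02  2.53000e-01] [ 0.  -0.2 -0.   0.2]
3113
1 1381 [-26.4   5.   24.8] [-0.017 -3.44 ]
-1 1732 [-26.4  11.7  38.8] [-0.017 -2.663]
```

```bash
python3 go.py 423 -293 190 1.826; python3 go.py 500 -272.8 190 1.826
```

```text
now [ 407.1 -295.3  244.8] [ 3.141e+00 -1.000e-03  1.860e+00] t 16.35 F [ 0.1  0.1 -4.7] w 9.9
shift [-2.4 15.9 54.8] rot [ 0.  -0.1  1.9]
now [ 407.1 -295.3  244.8] [ 3.141e+00 -1.000e-03  1.860e+00] t 16.35 F [ 0.1  0.1 -4.7] w 9.9
shift [-5.  95.5 54.8] rot [ 0.  -0.1  1.9]
```

```bash
python3 -m jog '-1 4 10 0 0 1 -1; -2 10 25 0 0 2 -1; -2 16 45 0 0 2 -1; -2 25 55 0 0 2 -1; -3 45 55 0 0 2 -1; -4 65 55 0 0 2 -1; -5 85 55 0 0 2 -1; -5 95 55 0 0 2 -1'; python3 - <<'E'
from h import *
s=ctrl.read_state();print(s['eef_pos'],s['tool_rot'],s['force'])
grab('wrist','w9.png');
a=grab('scene')['image'][110:310,360:600,::-1];b=grab('side')['image'][90:240,310:490,::-1]
cv2.imwrite('pics/z9.png',np.hstack([cv2.resize(a,(400,333),interpolation=cv2.INTER_CUBIC),cv2.resize(b,(400,333),interpolation=cv2.INTER_CUBIC)]))
E
```

```text
clock: 17.35
eef_pos: [502.0, -273.7, 190.6]
tool_rot: [3.139, 0.001, 1.826]
force: [-0.1, -0.7, -4.2]
width: 9.9
[ 502.00614743 -273.73337359  190.61576849] [3.13891179e+00 6.84435071e-04 1.82555478e+00] [-0.14428636 -0.71032294 -4.19418652]
```

View pics/w9.png

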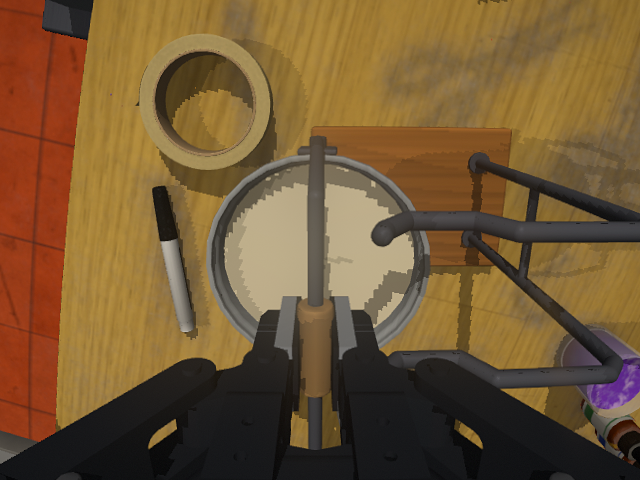

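View pics/z9.png

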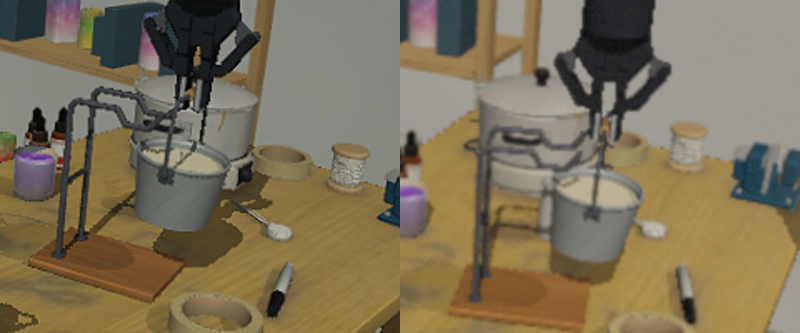

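```bash
python3 - <<'E'
from h import *
d=grab('wrist')
def st(X,p):
    X=np.atleast_2d(np.array(X,float));c,s=np.cos(p[2]),np.sin(p[2]);return np.c_[p[0]+c*X[:,0]-s*X[:,1],p[1]+s*X[:,0]+c*X[:,1],X[:,2]]
im=d['image'][:,:,::-1].copy()
for p,col in(((549,-260,.255),(0,255,0)),((551,-262,.255),(0,0,255))):
  for y in(32,-32):
    q=proj(d,st([(-26,y,217),(-15,y,198),(15,y,198),(35,y,219),(78,y,219),(85,y,210),(85,y,16)],p)).astype(int)
    cv2.polylines(im,[q.reshape(-1,1,2)],False,col,1)
cv2.imwrite('pics/w9f.png',cv2.resize(im[100:420,340:640],None,fx=1.8,fy=1.8))
s=ctrl.read_state();Rt=R.from_euler('xyz',s['tool_rot']);print(proj(d,Rt.apply([[0,0,-50],[16,0,-50],[-16,0,-50],[50,0,-50]])+s['eef_pos']))
E
```

```text
[[309.19881194 344.93117677]
 [308.97443085 300.51181292]
 [309.41806474 385.86026105]
 [308.49085231 194.01598461]]
```

View pics/w9f.png

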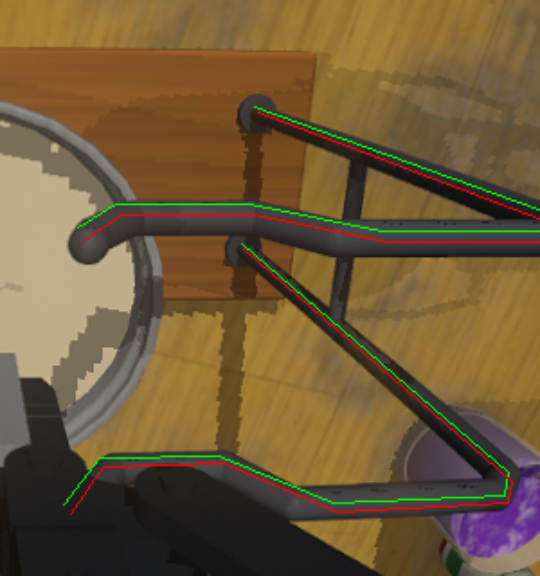

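```bash
python3 -m jog '0 4 0 0 0 0 -1; 0 12 0 0 0 0 -1; 0 20 0 0 0 0 -1; 0 28 0 0 0 0 -1; 0 36 0 0 0 0 -1; 0 43 0 0 0 0 -1; 0 48 0 0 0 0 -1; 0 48 0 0 0 0 -1'; cat > lk.py <<'E'
import sys
from h import *
s=ctrl.read_state();print(s['clock'],s['eef_pos'].round(1),s['tool_rot'].round(3),s['force'].round(1))
a=grab('scene')['image'][130:300,370:510,::-1];b=grab('side')['image'][110:230,320:420,::-1];c=grab('wrist')['image'][100:480,140:500,::-1]
f=lambda i:cv2.resize(i,(266,318),interpolation=cv2.INTER_CUBIC)
cv2.imwrite('pics/'+sys.argv[1],np.hstack([f(a),f(b),f(c)]))
E
python3 lk.py k1.png
```

```text
clock: 18.55
eef_pos: [546.0, -262.5, 189.9]
tool_rot: [3.141, -0.0, 1.824]
force: [0.8, -0.2, -4.9]
width: 10.1
18.55 [ 546.  -262.5  189.9] [ 3.141 -0.     1.824] [ 0.8 -0.2 -4.9]
```

View pics/k1.png

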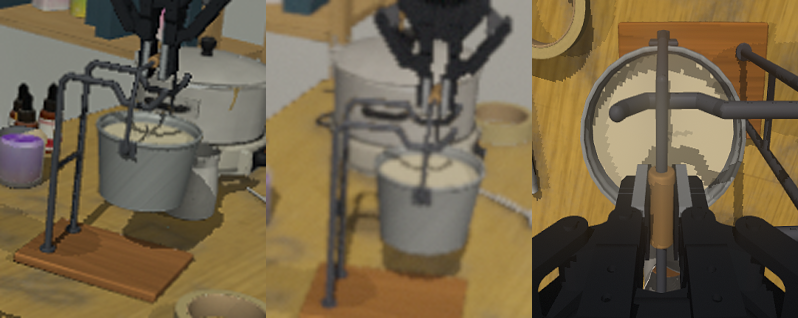

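```bash
python3 -m jog '0 1 5 0 0 0 -1; 0 2 12 0 0 0 -1; 0 2 18 0 0 0 -1; 0 2 24 0 0 0 -1; 0 2 29 0 0 0 -1; 0 2 29 0 0 0 -1'; python3 lk.py k2.png
```

```text
clock: 19.45
eef_pos: [547.2, -262.1, 160.4]
tool_rot: [-3.141, -0.001, 1.824]
force: [-0.1, -0.5, -4.0]
width: 10.0
19.45 [ 547.2 -262.1  160.4] [-3.141e+00 -1.000e-03  1.824e+00] [-0.1 -0.5 -4. ]
```

View pics/k2.png

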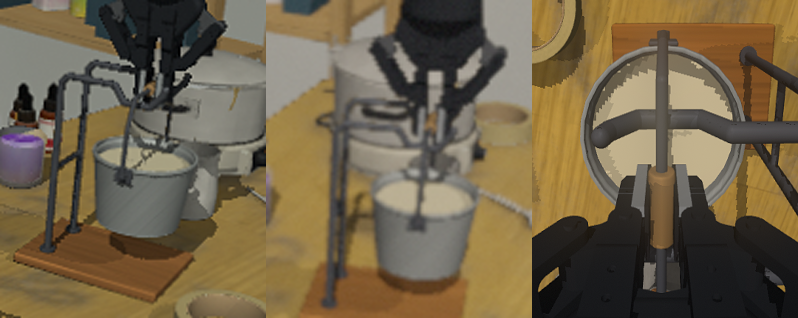

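```bash
python3 -m jog '0 1 2 0 0 0 -1; 0 1 4 0 0 0 -1; 0 1 4 0 0 0 -1';python3 -m jog '0 0 1 0 0 0 -1; 0 0 2 0 0 0 -1; 0 0 2 0 0 0 -1'
```

```text
clock: 19.98
eef_pos: [548.4, -262.0, 156.7]
tool_rot: [-3.141, -0.0, 1.824]
force: [0.0, 0.0, -4.6]
width: 10.0
clock: 20.35
eef_pos: [548.5, -262.0, 154.9]
tool_rot: [3.142, 0.0, 1.824]
force: [0.1, 0.6, -3.3]
width: 10.0
```

```bash
python3 -m jog '0 0 1 0 0 0 -1; 0 0 1 0 0 0 -1; 0 0 1 0 0 0 -1';python3 -m jog '0 0 1 0 0 0 -1; 0 0 1 0 0 0 -1';python3 -m jog '0 0 1 0 0 0 -1; 0 0 1 0 0 0 -1'; python3 lk.py k3.png
```

```text
clock: 20.72
eef_pos: [548.6, -262.1, 154.5]
tool_rot: [3.141, 0.0, 1.824]
force: [-2.0, -0.5, 3.0]
width: 9.8
clock: 20.98
eef_pos: [548.7, -262.1, 154.2]
tool_rot: [3.141, 0.001, 1.824]
force: [-4.2, 1.6, 9.6]
width: 9.7
clock: 21.22
eef_pos: [548.7, -262.1, 154.1]
tool_rot: [3.141, 0.002, 1.824]
force: [-5.4, 2.0, 14.1]
width: 9.9
21.225 [ 548.7 -262.1  154.1] [3.141e+00 2.000e-03 1.824e+00] [-5.4  2.  14.1]
```

View pics/k3.png

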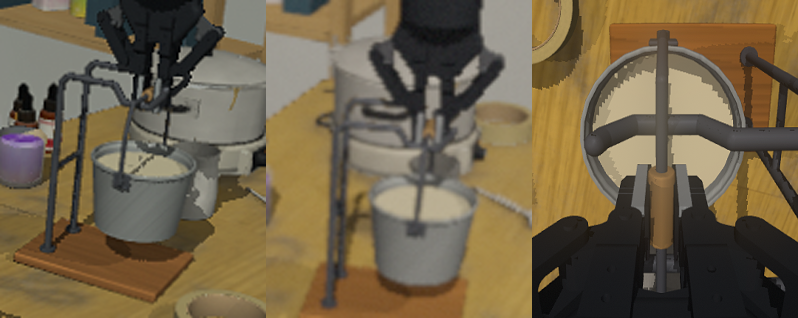

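```bash
python3 -m jog '0 0 -1 0 0 0 -1; 0 0 -2 0 0 0 -1; 0 0 -2 0 0 0 -1'; python3 -m jog '0 0 0 0 0 0 -0.8; 0 0 0 0 0 0 -0.7; 0 0 0 0 0 0 -0.6; 0 0 0 0 0 0 -0.5; 0 0 0 0 0 0 -0.4; 0 0 0 0 0 0 -0.4';python3 lk.py k4.png
```

```text
clock: 21.75
eef_pos: [548.6, -262.0, 154.4]
tool_rot: [3.141, 0.0, 1.824]
force: [-3.4, -0.1, 6.1]
width: 9.7
clock: 22.5
eef_pos: [548.6, -262.0, 153.9]
tool_rot: [3.141, 0.0, 1.824]
force: [-0.0, 0.1, 0.4]
width: 25.6
22.5 [ 548.6 -262.   153.9] [3.141 0.    1.824] [-0.   0.1  0.4]
```

View pics/k4.png

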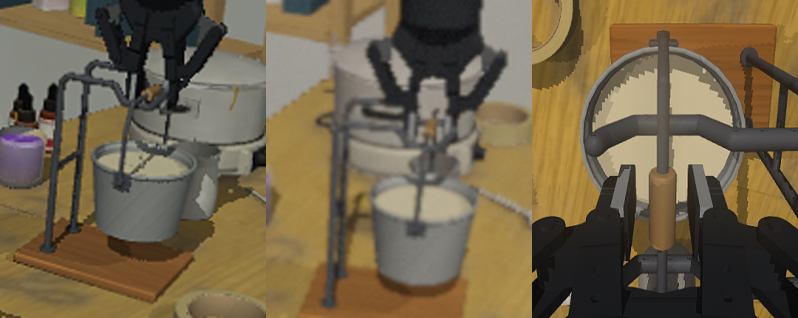

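```bash
python3 -m jog '0 0 -3 0 0 0 -0.3; 0 0 -12 0 0 0 -0.3; 0 0 -25 0 0 0 -0.3; 0 0 -40 0 0 0 -0.3; 0 0 -60 0 0 0 -0.3; 0 0 -90 0 0 0 -0.3; 0 0 -130 0 0 0 -0.3; 0 0 -140 0 0 0 -0.3'; python3 -m jog '0 0 0 0 0 0 -0.3; 0 0 0 0 0 0 -0.3; 0 0 0 0 0 0 -0.3; 0 0 0 0 0 0 -0.3'; python3 lk.py k5.png; python3 - <<'E'
from h import *
from scipy.optimize import least_squares
grab('scene','s10.png')
for n in('scene','side'):
    W=cloud(grab(n))
    for nm,c,h,r in(('wide',(549,-261),128,55),('narrow',(556,43),86,36)):
        m=(np.abs(W[...,2]-h)<8)&(np.abs(np.hypot(W[...,0]-c[0],W[...,1]-c[1])-r)<16)
        Q=W[m];q=least_squares(lambda q:np.hypot(Q[:,0]-q[0],Q[:,1]-q[1])-r,c,loss='soft_l1');print(n,nm,q.x.round(1))
    m=(W[...,2]>102)&(W[...,2]<140)&(np.hypot(W[...,0]-549,W[...,1]+261)<47);Q=W[m]
    print('wax plane',np.linalg.lstsq(np.c_[Q[:,0]-549,Q[:,1]+261,np.ones(len(Q))],Q[:,2],rcond=None)[0].round(3))
E
```

```text
clock: 23.65
eef_pos: [550.2, -262.2, 297.8]
tool_rot: [3.137, 0.004, 1.824]
force: [1.1, -0.1, -0.7]
width: 29.8
clock: 24.15
eef_pos: [548.2, -261.9, 293.2]
tool_rot: [-3.141, -0.001, 1.824]
force: [-0.4, -0.4, 0.3]
width: 30.3
24.15 [ 548.2 -261.9  293.2] [-3.141e+00 -1.000e-03  1.824e+00] [-0.4 -0.4  0.3]
scene wide [ 549.1 -258.9]
scene narrow [556.4  43.9]
wax plane [ 1.70000e-02 -3.70000e-02  1.19145e+02]
side wide [ 547.3 -260.7]
side narrow [555.9  43.4]
wax plane [ 3.80000e-02 -8.30000e-02  1.18383e+02]
```

View pics/k5.png

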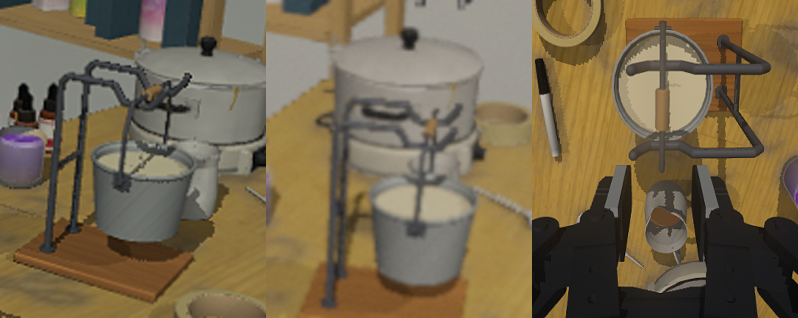

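```bash
ls pics/s10.png
```

```text
pics/s10.png
```

View pics/s10.png

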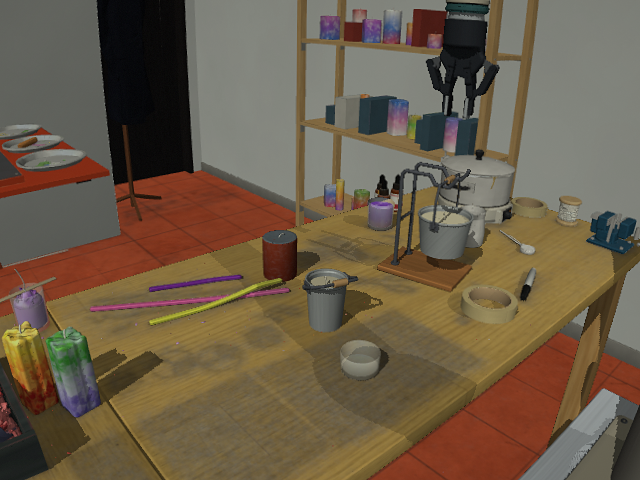

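The pail hangs on both hooks (wrist crop: wire across the hooks at (663,70) and (663,150)), clear of the board. The gripper is well above it.

```bash
python3 -c "
from cell import ctrl
print(ctrl.finish_job())"
```

```text
the job is handed in; nothing more can be done
None
```

The wide pail now hangs over both hooks of the stand, clear of the table, and I handed the job in at about 24 s of the 66 s allowed. I swung the bail upright between partly closed fingers while the pail stood on the table. Then I gripped the roll, lifted the pail over the narrow one, lowered the wire into both seats, let go and backed straight up.

**Last checks:**
- **Hanging:** the pictures show the wire lying across both hooks with nothing touching it. The seat contact came at a wire height of about 205 mm, as specified.
- **Level:** plane fits to the wax gave a tilt of about 2° from the scene camera and 5° from the side camera. The pail looks level in the pictures, so I put this down mostly to depth noise, but I did not confirm it more closely.
- **Narrow pail:** it is within 1 mm of where it started.
- **Force:** the highest wrist reading I saw was about 15 N, a brief press as the wire met the seats.

**Disagreements:**
- All three cameras showed the shut fingertips about 29 mm short of the reported TCP, so I worked from the fingertips as seen.
- The roll read 10 mm between the pads instead of 12 mm.
- The scene and side cameras and the wrist camera disagreed on the stand by about 4 mm and 0.03 rad. I relied mostly on the wrist camera.

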